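# Push a staple box past the spring catch of a refill rack

### The job

Put the box of staples that waits in the lane of the refill rack away into the bay beyond the spring catch: press the sprung bar beside the lane down with a fingertip and keep it down while you push the box along the lane, until the whole box is past the catch, then let the bar go so that the catch springs up behind the box and locks it in. Only press and push: do not lift the box or let the catch lift it, and leave the things around the rack alone.

Things in the scene. Friction and masses are not known exactly. Their poses are not given: they have to be found in the camera images.
- rack: Grey plastic refill rack, fixed, 254 mm long (own x -150 to +104 mm), 79 mm wide (own y -26.5 to +52.5). Origin: on the worktop, under the lane's centre line (y = 0); z up. The box travels along own +x in a lane 45 mm wide, floor 14 mm above the worktop, open at -x. Its -y wall is 4 mm thick, 10 mm above the floor; its +y side is a low lip, y 22.5 to 25.5, 5 mm above the floor.
- bay (a point): Middle of the bay's floor, 14 mm above the worktop, at rack x +54 mm, y 0. The bay is the part of the lane between the catch (rack x +12 mm) and the end wall (x +96 mm, 22 mm high above the floor): 84 mm long. The stored box's origin lies within 5 mm of this point.
- staple_box: Loose box of staples standing in the lane before the catch, 41 mm wide, 74 mm long, 27 mm high, about 0.19 kg (varies). Origin: centre of its underside. Its long axis (own y) lies along the rack's x. At the start its rear end is at rack x -110 to -80 mm.
- release_bar (a joint): Sprung steel bar and its catch, one rigid piece that moves straight down: 0 = up (catch blocks the lane), 0.014 m = fully down. It springs back by itself; holding it takes about 4 N at the top to 8 N at the bottom. The catch is clear of the box from about 0.0105 m down. Let go with the box over the catch, it lifts the box.
- bar_top (a point): Middle of the bar's ribbed top (moves with it). The bar lies just outside the lip: rack x -145 to +15 mm, y 26.5 to 48.5 mm. Top 34 mm above the worktop when up, 20 mm when fully down. Press it anywhere; a finger may slide along it. Fingertips astride the lip, level with each other, can press the bar and push the box's rear end at once.
- catch (a point): Middle of the top of the catch (moves with the bar): a square steel tooth 8 mm long (rack x +4 to +12 mm) that reaches across the lane (rack y -8 mm to the bar). Up, its top stands 10 mm above the lane floor; it sinks into a slot in the floor.
- eraser: Bystander, loose beside the rack: white eraser in a grey sleeve, 23 x 52 x 13 mm. Origin: centre of its underside. Not to be moved.
- clip_box: Bystander, loose beside the rack: flat paper-clip box, 53 x 75 x 21 mm. Origin: centre of its underside. Not to be moved.
- small_box: Bystander, loose beside the rack: small staple box (taller and shorter than the one in the lane), 37 x 62 x 31 mm. Origin: centre of its underside. Not to be moved.
- marker: Bystander, loose beside the rack: marker with a grey cap, 16 x 125 x 18 mm. Origin: centre of its underside. Not to be moved.
Things that resemble listed ones, but are neither listed nor needed, are in the scene too. Leave any blue, turquoise or yellow look-alike of the staple_box alone.

How it is judged (in metres and radians):
On the way, in this order (a step that is already met when the one before it is completed fails the run):
1. the bar is held down (at least 9.5 mm) with the box still before the catch (value of joint release_bar above 0.0095 m and x of staple_box in the frame of rack below -0.03 m), for 0.1 s.
2. the box crosses the catch while the robot's fingers hold the bar down (value of joint release_bar above 0.009 m and contact force between the fingers and release_bar above 1 N and x of staple_box in the frame of rack between -0.015 and 0.045 m), for 0.1 s.
At the end, for the whole second after the job is handed in: The box lies flat on the lane floor in the bay (its origin 47 to 61 mm to the +x side of the rack's origin, within 5 mm of the lane's centre line, within 3 mm of floor height), at rest, and the bar is fully up again (within 1.5 mm), its catch standing behind the box (x of staple_box in the frame of rack between 0.047 and 0.061 m and y of staple_box in the frame of rack between -0.005 and 0.005 m and z of staple_box in the frame of rack between 0.011 and 0.017 m and angle between staple_box's own z axis and vertical below 0.05 rad and value of joint release_bar below 0.0015 m and linear speed of staple_box below 0.01 m/s); the robot touches nothing.
It fails at once if the box of staples is lifted, by the robot or by the catch (origin more than 6 mm above the lane floor, or tipped by more than 0.2 rad) (z of staple_box in the frame of rack above 0.02 m or angle between staple_box's own z axis and vertical above 0.2 rad).
It fails at once if the white eraser in a grey sleeve is moved by more than 15 mm (distance of eraser from where it was at the start of the episode above 0.015 m).
It fails at once if the flat paper-clip box is moved by more than 15 mm (distance of clip_box from where it was at the start of the episode above 0.015 m).
It fails at once if the small staple box (taller and shorter than the one in the lane) is moved by more than 15 mm (distance of small_box from where it was at the start of the episode above 0.015 m).
It fails at once if the marker with a grey cap is moved by more than 15 mm (distance of marker from where it was at the start of the episode above 0.015 m).
It also fails if it takes over 38 s, if anything falls off the work surface, if the arm or the gripper's body presses on something with over 40 N, if the wrist force passes 120 N, or if a joint passes its speed limit or range.

### The arm

A 6-joint arm with a two-finger parallel gripper is mounted at the origin on a cart in front of the work surface, level with it; the furniture and walls round the work are solid. World frame = base frame: x ahead of the robot, y to its left, z up, the work surface at z = 0. Lengths are in mm, angles in rad, forces in N, time in s.
With the tool pointing down it reaches from about 350 to 975 mm from the base axis. Payload 7.1 kg.
Tool frame: the origin (TCP) lies at the very end of the fingers, on their centre line; the grasp point (between the pads) lies 19 mm behind it; z points along the fingers, y is the line along which they close (so a half turn about z gives the same grasp; the last joint's range is limited). The gripper opens to 88 mm and grips with 3 to 60 N. Pads are 20 mm wide; open, the fingers measure 115 mm over their backs; the gripper's body (75 mm by 178 mm) begins 61 mm behind the grasp point.
Start: joints at [1.164, 0.423, 1.63, -0, 1.089, -0.019], TCP at [236.313, 578.585, 222.675] pointing down, gripper open.
Joint ranges: [-3, 3], [-0.9, 2.11], [0.09, 2.58], [-1.31, 4.45], [0.11, 2.69], [-2.54, 2.54]. Speed limits (rad/s): [2.39, 2.39, 3.01, 3.14, 3.14, 3.14].

### API

Orientations are given as a rotation vector (axis times angle).
In Python, from workcell import ctrl gives the robot as it stands. The module is installed in compiled form; this text tells all that it offers.
- The arm moves only by the shell command python3 -m inch 'ROWS'. ROWS is JSON, a list of rows, each a list of 7 numbers: the shift along the tool's x, y, z scaled (see below), then the turn, a rotation vector about the tool's x, y, z scaled (see below), then the closure, from -1 (fully open) to 1 (shut). In form: [[tx, ty, tz, wx, wy, wz, hand], ...]. A call has 1 to 10 rows; each row is the pose to reach, as a shift and turn from the pose commanded when the call began, along the tool's axes at that moment; what a row does not reach only later rows make up. The controller multiplies each number of a shift by 0.15 m and each number of a turn by pi/4 rad. A row lasts 1/8 s, in which the tool goes at most 62.5 mm and 10.7 degrees, less where a joint would pass 70% of its speed; a pose out of reach is approached as far as the arm can. A call with a number of a shift or a turn outside -1 to 1 is refused whole. A call with a gripper value outside its range is refused whole. The fingers move at their own pace and stop on an object; the grip force is fixed at half the most. Time passes only in rows, so rows that repeat a pose let the fingers close. It gives the time, the measured TCP pose, the force, the opening and the grip force at its end, in the units of the state.
- ctrl.get_obs(): the state, without advancing time (a new reading comes with each control period).
- ctrl.get_image(name): name is "side" or "top"; returns the picture (480x640x3 uint8, red, green, blue); there is no depth.
- ctrl.camera_params(name): a dict with "vfov" (degrees; the focal length in pixels is half the picture's height over the tangent of half this angle, whatever the lens; pixels are square), "cx", "cy" (the principal point, pixels), "eye" and "attitude" of the camera in the world. Camera axes: x right, y up, looking along -z (the intrinsics and any distortion apply to the point x, -y, -z); pixel columns grow to the right and rows downward; lengths in mm; the calibration is good to about 2 mm. A picture is of the moment at which its call begins. camera_params takes no time and is no camera call.
- ctrl.close_job(): hands the job in; it is judged then, once.
The state is a dict: "t": time; "qpos": joint angles; "qvel": joint speeds; "joint_torque": joint torques, N m; "ee_pos": TCP position; "orientation": TCP orientation; "ft_force": force on the tool from outside, world axes, zero at the start; "moment": the same for the moment, N m; "width": finger opening in mm; "grasp_force": force on a finger pad.
Only numpy, scipy, OpenCV 4.12 (cv2) and the standard library are available. Lean on these libraries where they do the work, as an engineer would, in place of code of your own. Each camera call takes 0.05 s, during which the arm holds its last target. There are 200 camera calls.

## Working session

There is one attempt and no reset: what is moved stays moved. The work goes in short steps, Python scripts to look and compute and a shell command to move; the robot and the scene stay as the last step left them, time stands still between calls to the robot, and variables do not carry over. Pictures are saved under pics/ and viewed, at most 10 in all, crops included, and the job is handed in when it is done.

```bash
mkdir -p pics
python3 - <<'E'
from workcell import ctrl
import cv2
for n in("top","side"):
    p=ctrl.camera_params(n);print(n,p)
    cv2.imwrite(f"pics/{n}0.png",ctrl.get_image(n)[:,:,::-1])
o=ctrl.get_obs();print(o)
E
```

```text
top {'vfov': 54.267355054214235, 'cx': 321.4884193746427, 'cy': 235.4397952219759, 'eye': array([386.883911  , 171.22184661, 946.52896196]), 'attitude': array([ 0.15161337, -0.16321384, -1.60903406])}
side {'vfov': 47.75759726116217, 'cx': 323.7289485475168, 'cy': 248.2368824612047, 'eye': array([ 372.92449976, -555.72259195,  567.28971569]), 'attitude': array([ 0.96992066, -0.1394865 , -0.23342349])}
{'t': 0.1, 'qpos': array([ 1.16404168e+00,  4.23766450e-01,  1.63056572e+00,  5.50290297e-06,
        1.08862617e+00, -1.90053591e-02]), 'qvel': array([ 0.00010406, -0.00280595, -0.00189767, -0.00106694,  0.00147615,
        0.00114557]), 'joint_torque': array([ 1.61951548e-04, -5.45609665e+01, -2.74322838e+01,  6.45243097e-02,
        1.87959289e-02, -3.80463644e-05]), 'ee_pos': array([236.1017048 , 578.1641715 , 221.99697626]), 'orientation': array([-6.05214032e-01, -3.08244598e+00,  2.09497235e-03]), 'ft_force': array([-0.53543769, -0.11572693, -0.45933956]), 'moment': array([ 0.04213181,  0.01315162, -0.0035605 ]), 'grasp_force': 0.0, 'width': 87.89583068961873}
```

View pics/top0.png

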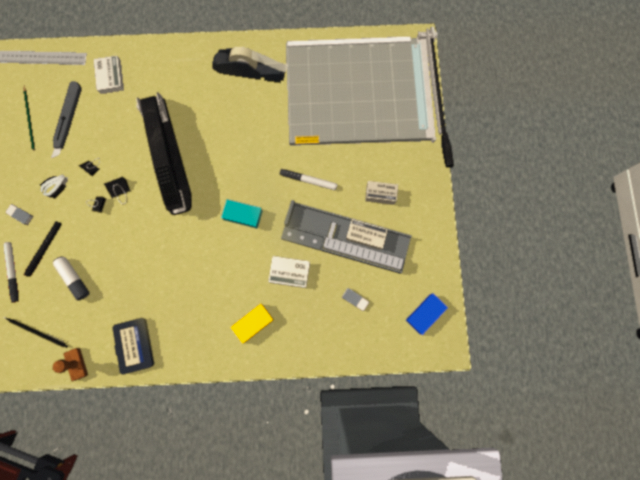

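View pics/side0.png

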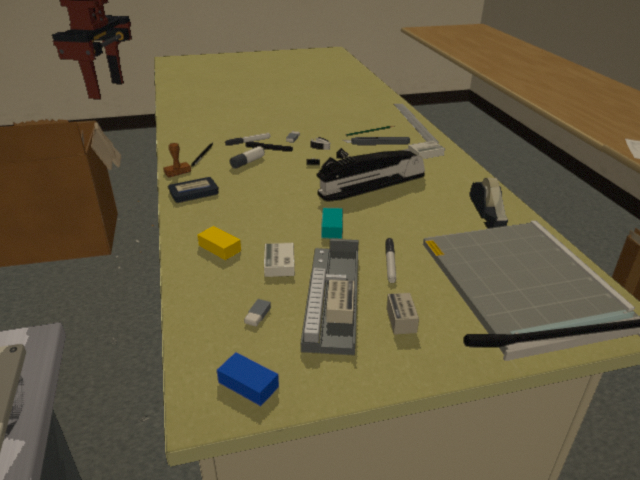

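The top picture shows the rack from (285,220) to (410,255), with the end wall on the left and the ribbed bar on the lower side. The white box is in the lane at (367,234). Things that could be taken for it:
- white small box at (382,192)
- clip box at (289,271)
- white box at (107,73)
- turquoise (242,213), yellow (252,323) and blue (427,313) look-alikes

I choose the one in the lane and will check it in a close crop.

Run:
```python
import cv2
a=cv2.imread("pics/top0.png")[190:280,270:420];cv2.imwrite("pics/c1.png",cv2.resize(a,None,fx=5.3,fy=5.3,interpolation=cv2.INTER_CUBIC))
a=cv2.imread("pics/side0.png")[230:360,290:430];cv2.imwrite("pics/c2.png",cv2.resize(a,None,fx=4.6,fy=4.6,interpolation=cv2.INTER_CUBIC))
```

```text
(no output)
```

View pics/c1.png

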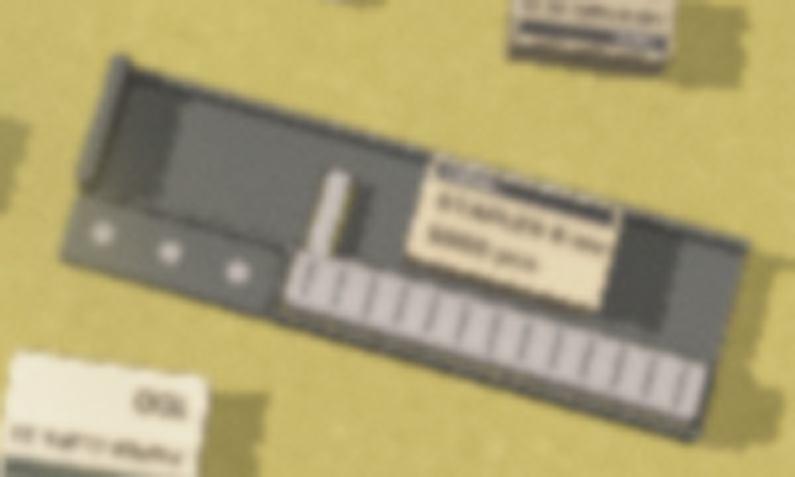

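View pics/c2.png

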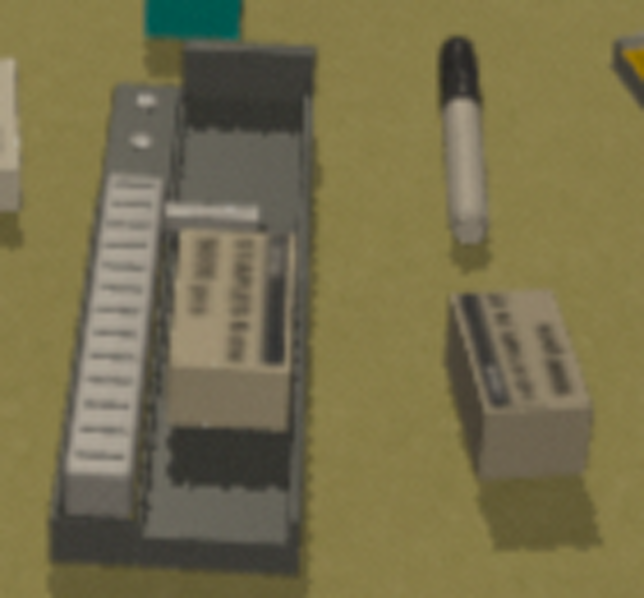

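The crops confirm it: the box labelled STAPLES stands in the lane behind the catch. The next step is to fit the rack and box poses.

```bash
cat > fit.py <<'E'
import numpy as np, sys
from workcell import ctrl
from scipy.optimize import least_squares
from scipy.spatial.transform import Rotation as R
P={n:ctrl.camera_params(n) for n in("top","side")}
def proj(n,X):
    p=P[n];c=R.from_rotvec(p["attitude"]).inv().apply(np.atleast_2d(X)-p["eye"])
    f=240/np.tan(np.radians(p["vfov"]/2))
    return np.c_[p["cx"]-f*c[:,0]/c[:,2],p["cy"]+f*c[:,1]/c[:,2]]
def W(s,X): 
    X=np.atleast_2d(X).astype(float);c,q=np.cos(s[2]),np.sin(s[2])
    return np.c_[s[0]+c*X[:,0]-q*X[:,1],s[1]+q*X[:,0]+c*X[:,1],X[:,2]]
E
python3 - <<'E'
from fit import *
un=lambda a,s,x,y:(np.array(a,float)+.5)/s-.5+[x,y]
t=un([(296,256),(285,303),(708,368),(695,417),(338,170),(112,55),(748,243)],5.3,270,190)
T=[(15,26.5,34),(15,48.5,34),(-145,26.5,34),(-145,48.5,34),(8,-8,24),(104,-26.5,36),(-150,-26.5,24)]
s=un([(112,175),(163,178),(68,470),(127,473),(258,207),(315,47),(298,545)],4.6,290,230)
S=[(15,48.5,34),(15,26.5,34),(-145,48.5,34),(-145,26.5,34),(8,-8,24),(104,-26.5,36),(-150,-26.5,24)]
def solve(cams,x0):
    f=lambda v:np.concatenate([(proj(n,W(v,X))-u).ravel() for n,u,X in cams])
    r=least_squares(f,x0,x_scale=[10,10,.1],loss="soft_l1");print(r.x.round(3));print(f(r.x).reshape(-1,2).round(1).tolist());return r.x
g=[420,120,1.4]
a=solve([("top",t,T)],g);b=solve([("side",s,S)],g);c=solve([("top",t,T),("side",s,S)],g)
tb=un([(437,155),(622,207),(603,310),(407,258)],5.3,270,190);TB=[(37,-20.5,41),(-37,-20.5,41),(-37,20.5,41),(37,20.5,41)]
sb=un([(168,368),(288,365),(180,228),(293,233)],4.6,290,230);SB=[(-37,20.5,41),(-37,-20.5,41),(37,20.5,41),(37,-20.5,41)]
k=solve([("top",tb,TB),("side",sb,SB)],g)
q=np.array([k[0]-c[0],k[1]-c[1]]);C,Q=np.cos(c[2]),np.sin(c[2])
print("box in rack",C*q[0]+Q*q[1],-Q*q[0]+C*q[1],k[2]-c[2])
o=ctrl.get_obs();print(R.from_rotvec(o["orientation"]).as_matrix().round(3))
E
```

```text
[588.545 129.947   1.246]
[[0.0, -1.3], [-1.0, 0.4], [0.4, -0.3], [0.1, 1.1], [0.0, 0.8], [-0.5, -0.3], [0.8, -0.4]]
[591.921 126.656   1.238]
[[-1.5, -0.7], [0.6, -0.6], [-1.9, 0.8], [0.6, 1.1], [0.2, 1.5], [0.4, -0.5], [0.2, -4.8]]
[590.968 128.677   1.242]
[[0.5, -2.5], [-0.5, -0.9], [0.8, -1.3], [0.5, 0.1], [0.6, -0.4], [0.2, -1.7], [1.3, -1.3], [-2.4, -1.2], [-0.3, -1.2], [-2.5, 0.1], [0.1, 0.3], [-0.7, 0.9], [-0.7, -1.1], [-0.4, -5.6]]
[571.609  69.165   1.258]
[[0.1, -1.0], [1.3, -1.1], [-0.1, -0.9], [0.5, -0.9], [-1.4, -0.8], [0.0, 1.0], [-1.7, -0.4], [-0.7, -0.5]]
box in rack -62.575326776032895 -0.9046952399017414 0.0163210434942771
[[-0.926  0.378 -0.001]
 [ 0.378  0.926 -0.001]
 [ 0.    -0.001 -1.   ]]
```

```bash
python3 -m inch '[[-1,-0.83,0,0,0,0,0.45],[-1,-0.83,0,0,0,0,0.45],[-1,-0.83,0,0,0,0,0.45],[-1,-0.83,0,0,0,0,0.45],[-1,-0.83,0,0,0,0,0.45]]'; python3 -m inch '[[-1,-0.83,0,0,0,0,0.45],[-1,-0.83,0,0,0,0,0.45],[-1,-0.83,0,0,0,0,0.45],[-1,-0.83,0,0,0,0,0.45],[-1,-0.83,0,0,0,0,0.45]]'; python3 -m inch '[[-1,-0.83,0,0,0,1,0.45],[-1,-0.83,0,0,0,1,0.45],[-1,-0.83,0,0,0,1,0.45],[-1,-0.83,0,0,0,1,0.45],[-1,-0.83,0,0,0,1,0.45],[-1,-0.83,0,0,0,1,0.45]]';python3 -m inch '[[0,0,0.6,0,0,0.92,0.45],[0,0,0.6,0,0,0.92,0.45],[0,0,0.6,0,0,0.92,0.45],[0,0,0.6,0,0,0.92,0.45],[0,0,0.6,0,0,0.92,0.45],[0,0,0.6,0,0,0.92,0.45]]'
```

```text
t: 0.72
ee_pos: [328.4, 406.6, 222.8]
orientation: [-0.608, -3.082, -0.001]
ft_force: [-0.3, 0.4, -0.0]
width: 41.3
grasp_force: 0.0
t: 1.35
ee_pos: [420.0, 235.6, 222.6]
orientation: [-0.606, -3.082, -0.001]
ft_force: [-0.7, 0.1, -0.1]
width: 23.8
grasp_force: 0.0
t: 2.1
ee_pos: [511.3, 64.5, 222.5]
orientation: [-1.732, -2.621, 0.0]
ft_force: [0.8, 0.4, 1.1]
width: 24.1
grasp_force: 0.0
t: 2.85
ee_pos: [511.6, 63.5, 132.8]
orientation: [2.546, 1.84, 0.0]
ft_force: [-0.2, -0.9, 0.4]
width: 24.4
grasp_force: 0.0
```

```bash
cat > go.py <<'E'
from fit import *
S=[589.5,129,1.243]
def rel(tx,ty,tz):  # rack-frame TCP goal -> tool shift numbers
    o=ctrl.get_obs();M=R.from_rotvec(o["orientation"]).as_matrix()
    d=W(S,[tx,ty,tz])[0]-o["ee_pos"]
    yaw=np.arctan2(M[1,0],M[0,0]);e=o["ee_pos"][:2]-S[:2];c,s=np.cos(S[2]),np.sin(S[2])
    print("shift",(M.T@d/150).round(3),"wz",((yaw-S[2])/(np.pi/4)).round(3),"tilt",M[:,2].round(4),"w",o["width"],"rack xyz",c*e[0]+s*e[1],-s*e[0]+c*e[1],o["ee_pos"][2],"F",o["ft_force"].round(1),"t",o["t"])
if __name__=="__main__": rel(*map(float,sys.argv[1:4]))
E
python3 go.py -117 18.75 60
```

```text
shift [-0.201  0.225  0.486] wz 0.011 tilt [ 2.e-04  1.e-04 -1.e+00] w 24.39733624937991 rack xyz -87.10023722513805 52.7078169141043 132.83599967510685 F [-0.2 -0.9  0.4] t 2.85
```

```bash
python3 -m inch '[[-0.24,0.225,0.3,0,0,0.011,0.45],[-0.24,0.225,0.486,0,0,0.011,0.45],[-0.24,0.225,0.486,0,0,0.011,0.45],[-0.24,0.225,0.486,0,0,0.011,0.45]]'; python3 go.py -122 18.75 36
python3 - <<'E'
from workcell import ctrl
import cv2,numpy as np
a=ctrl.get_image("top")[190:280,280:420,::-1];b=ctrl.get_image("side")[250:380,290:380,::-1]
a=cv2.resize(a,(560,360),interpolation=cv2.INTER_CUBIC);b=cv2.resize(b,(240,347),interpolation=cv2.INTER_CUBIC)
m=np.zeros((360,800,3),np.uint8);m[:,:560]=a;m[:347,560:]=b;cv2.imwrite("pics/m1.png",m)
E
```

```text
t: 3.35
ee_pos: [532.5, 18.2, 60.6]
orientation: [2.558, 1.824, 0.001]
ft_force: [-0.6, -0.6, -0.8]
width: 24.3
grasp_force: 0.0
shift [ 0.008 -0.003  0.164] wz -0.005 tilt [ 7.e-04  1.e-04 -1.e+00] w 24.260117783310463 rack xyz -123.26774559336879 18.30029035205591 60.62692585633114 F [-0.6 -0.6 -0.8] t 3.35
```

View pics/m1.png

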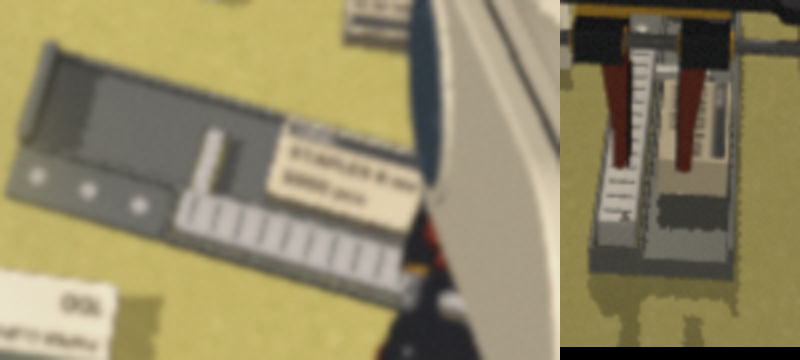

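The side view shows the fingertips at about (313,312.5) and (336.5,313.5), with one over the bar and one over the lane. I'll compare these with the calibration's prediction.

Run:
```python
from go import *
o=ctrl.get_obs();M=R.from_rotvec(o["orientation"]).as_matrix();e=o["ee_pos"]
for dz in(0,-26,-39):
  print(dz,proj("side",[e+M[:,1]*k*19+[0,0,dz]+ -M[:,0]*10 for k in(1,-1)]).round(1).tolist())
print("pred bar rear corners/box rear bottom",proj("side",W(S,[(-145,48.5,34),(-145,26.5,34),(-99,0,14),(-99,0,41)])).round(1).tolist())
```

```text
0 [[336.5, 313.8], [309.8, 312.4]]
-26 [[336.0, 327.6], [309.8, 326.1]]
-39 [[335.8, 334.2], [309.8, 332.7]]
pred bar rear corners/box rear bottom [[301.0, 331.9], [316.3, 332.8], [336.0, 322.7], [336.5, 309.1]]
```

```bash
python3 -m inch '[[0,0,0.1,0,0,0,0.45],[0,0,0.17,0,0,0,0.45],[0,0,0.2,0,0,0,0.45],[0,0,0.23,0,0,0,0.45],[0,0,0.26,0,0,0,0.45],[0,0,0.26,0,0,0,0.45],[0,0,0.26,0,0,0,0.45]]'; python3 go.py -122 18.75 21.2
```

```text
t: 4.32
ee_pos: [532.1, 17.9, 20.9]
orientation: [-2.559, -1.822, 0.0]
ft_force: [-2.1, 0.9, 5.9]
width: 24.3
grasp_force: 3.6
shift [ 0.011 -0.002 -0.002] wz -0.007 tilt [-3.e-04  2.e-04 -1.e+00] w 24.260655044769027 rack xyz -123.67267524711414 18.527041476289114 20.92429749690544 F [-2.1  0.9  5.9] t 4.325
```

```bash
python3 -m inch '[[0.03,0,0,0,0,0,0.45],[0.07,0,0,0,0,0,0.45],[0.11,0,0,0,0,0,0.45],[0.15,0,0,0,0,0,0.45],[0.19,0,0,0,0,0,0.45],[0.23,0,0,0,0,0,0.45],[0.27,0,0,0,0,0,0.45],[0.3,0,0,0,0,0,0.45],[0.3,0,0,0,0,0,0.45]]'; python3 go.py 7 18.75 21
python3 - <<'E'
from workcell import ctrl
import cv2,numpy as np
a=ctrl.get_image("top")[190:280,280:420,::-1];b=ctrl.get_image("side")[230:360,290:380,::-1]
a=cv2.resize(a,(560,360),interpolation=cv2.INTER_CUBIC);b=cv2.resize(b,(240,347),interpolation=cv2.INTER_CUBIC)
m=np.zeros((360,800,3),np.uint8);m[:,:560]=a;m[:347,560:]=b;cv2.imwrite("pics/m2.png",m)
E
```

```text
t: 5.45
ee_pos: [546.5, 59.6, 20.9]
orientation: [2.559, 1.823, -0.002]
ft_force: [-1.6, -4.2, 7.1]
width: 24.2
grasp_force: 3.6
shift [ 0.577 -0.006 -0.001] wz -0.007 tilt [-0.0011 -0.001  -1.    ] w 24.206760112653004 rack xyz -79.50499682483769 18.35889750960883 20.905300962902114 F [-1.6 -4.2  7.1] t 5.45
```

View pics/m2.png

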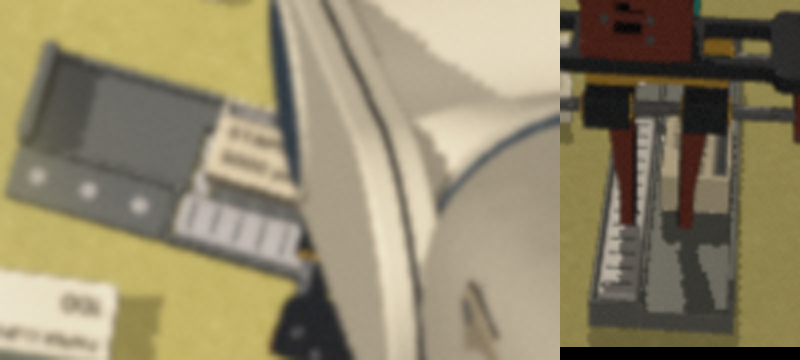

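The bar is down and the box is straight, with its front at the sunk catch (about (200,185) in the crop). I'll keep pushing.

```bash
python3 -m inch '[[0.04,0,0,0,0,0,0.45],[0.09,0,0,0,0,0,0.45],[0.14,0,0,0,0,0,0.45],[0.19,0,0,0,0,0,0.45],[0.24,0,0,0,0,0,0.45],[0.29,0,0,0,0,0,0.45],[0.34,0,0,0,0,0,0.45],[0.38,0,0,0,0,0,0.45],[0.41,0,0,0,0,0,0.45],[0.43,0,0,0,0,0,0.45]]';  python3 -m inch '[[0.03,0,0,0,0,0,0.45],[0.06,0,0,0,0,0,0.45],[0.09,0,0,0,0,0,0.45],[0.11,0,0,0,0,0,0.45],[0.13,0,0,0,0,0,0.45],[0.14,0,0,0,0,0,0.45],[0.14,0,0,0,0,0,0.45]]'; python3 go.py 7 18.75 21
python3 - <<'E'
from workcell import ctrl
import cv2,numpy as np
a=ctrl.get_image("top")[190:280,270:350,::-1];b=ctrl.get_image("side")[220:330,290:380,::-1]
a=cv2.resize(a,(400,450),interpolation=cv2.INTER_CUBIC);b=cv2.resize(b,(400,489),interpolation=cv2.INTER_CUBIC)
m=np.zeros((489,800,3),np.uint8);m[:450,:400]=a;m[:,400:]=b;cv2.imwrite("pics/m3.png",m)
E
```

```text
t: 6.8
ee_pos: [567.3, 119.9, 20.9]
orientation: [2.558, 1.822, -0.004]
ft_force: [-2.7, -8.3, 9.9]
width: 24.3
grasp_force: 5.1
t: 7.68
ee_pos: [574.1, 139.7, 20.9]
orientation: [2.559, 1.822, -0.004]
ft_force: [-2.3, -7.5, 8.9]
width: 24.4
grasp_force: 4.5
shift [ 0.012 -0.005 -0.001] wz -0.007 tilt [-0.002  -0.0019 -1.    ] w 24.36844955178661 rack xyz 5.20500339618853 18.014009457903022 20.901242220387864 F [-2.3 -7.5  8.9] t 7.675
```

View pics/m3.png

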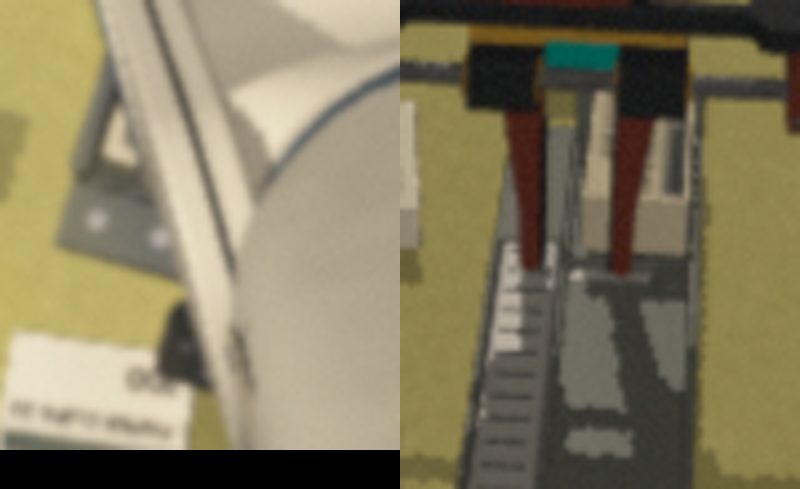

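The side crop shows the sunk catch at about (610,275) and the box's rear foot at about (640,252), so the box is past the catch by a few mm. I'll push 2 mm more, back off and let the bar up.

```bash
python3 -m inch '[[0.006,0,0,0,0,0,0.45],[0.012,0,0,0,0,0,0.45],[0.014,0,0,0,0,0,0.45],[0.014,0,0,0,0,0,0.45]]'; python3 -m inch '[[-0.015,0,0,0,0,0,0.45],[-0.03,0,0,0,0,0,0.45],[-0.03,0,-0.03,0,0,0,0.45],[-0.03,0,-0.06,0,0,0,0.45],[-0.03,0,-0.09,0,0,0,0.45],[-0.03,0,-0.12,0,0,0,0.45],[-0.03,0,-0.3,0,0,0,0.45],[-0.03,0,-0.6,0,0,0,0.45],[-0.03,0,-0.8,0,0,0,0.45],[-0.03,0,-0.8,0,0,0,0.45]]'; python3 -m inch '[[-0.4,0,-0.5,0,0,0,0.45],[-0.8,0,-0.5,0,0,0,0.45],[-1,0,-0.5,0,0,0,0.45],[-1,0,-0.5,0,0,0,0.45],[-1,0,-0.5,0,0,0,0.45]]'
python3 - <<'E'
from workcell import ctrl
import cv2,numpy as np
a=ctrl.get_image("top")[190:280,270:350,::-1];b=ctrl.get_image("side")[220:330,290:380,::-1]
a=cv2.resize(a,(400,450),interpolation=cv2.INTER_CUBIC);b=cv2.resize(b,(400,489),interpolation=cv2.INTER_CUBIC)
m=np.zeros((489,800,3),np.uint8);m[:450,:400]=a;m[:,400:]=b;cv2.imwrite("pics/m4.png",m)
E
```

```text
t: 8.28
ee_pos: [574.7, 141.5, 20.9]
orientation: [2.558, 1.822, -0.005]
ft_force: [-2.5, -9.1, 9.2]
width: 24.1
grasp_force: 4.9
t: 9.52
ee_pos: [575.2, 138.7, 142.7]
orientation: [2.558, 1.821, 0.005]
ft_force: [0.3, -0.5, -0.7]
width: 23.9
grasp_force: 0.0
t: 10.15
ee_pos: [524.5, -2.9, 214.7]
orientation: [-2.559, -1.82, 0.002]
ft_force: [0.5, 0.5, -0.6]
width: 24.0
grasp_force: 0.0
```

View pics/m4.png

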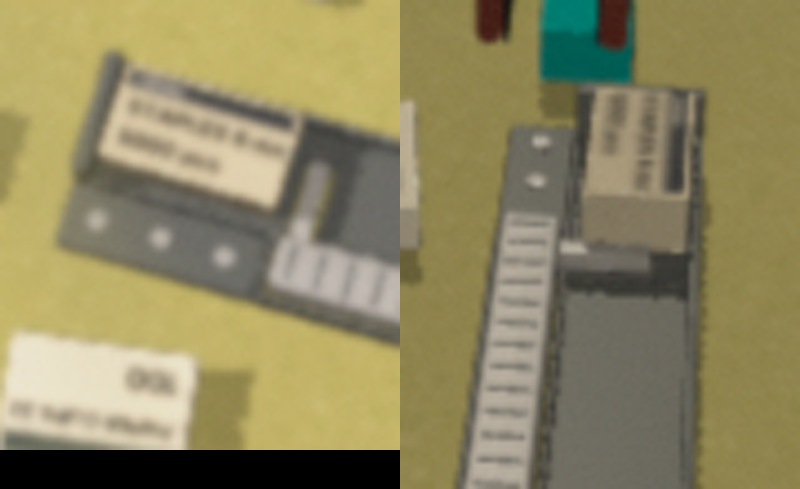

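The catch is up at (315,190) behind the box, and the box lies flat in the bay between the catch and the end wall. The arm is clear of everything, so I'll hand the job in.

```bash
python3 -c "
from workcell import ctrl
print(ctrl.close_job())"
```

```text
the job is handed in; nothing more can be done
None
```

The staple box is in the bay with the catch up behind it, the arm is clear, and I handed the job in at about 10 s of the 38 s allowed; the hand-in call gave no verdict.

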